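# Crank the tube stage until the purple-capped tube stands under the sampling needle

## Robot

A 7-joint arm with a two-finger parallel gripper is mounted at the origin on the work surface. World frame = base frame: x ahead of the robot, y to its left, z up, the work surface at z = 0. Lengths are in m, angles in degrees, forces in N, time in s.
With the tool pointing down it reaches from about 0.425 to 0.875 m from the base axis. Payload 4.7 kg.
Tool frame: the origin (TCP) lies at the centre of the arm's flange, where the gripper is bolted on; the fingertips stand 182 mm ahead of it and the grasp point (between the pads) lies 164 mm ahead of it; z points along the fingers, y is the line along which they close (so a half turn about z gives the same grasp; the last joint's range is limited). The gripper opens to 87 mm and grips with 3 to 60 N. Pads are 19 mm wide; open, the fingers measure 117 mm over their backs; the gripper's body (75 mm by 190 mm) begins 51 mm behind the grasp point.
Start: joints at [66.927, 18.392, -4.016, 83.108, 1.295, 78.541, -3.26], TCP at [0.263, -0.594, 0.405] pointing down, gripper open.
Joint ranges: [-163.93, 163.93], [-17.29, 119.83], [-79.2, 71.16], [3.27, 140.29], [-89.18, 269.18], [5.43, 117.66], [-154.24, 154.24]. Speed limits (degrees/s): [147.25, 147.25, 180, 180, 180, 180, 180].

## Interface

Orientations are given as [roll, pitch, yaw] about the fixed x, y, z axes, in that order (R = Rz(yaw) Ry(pitch) Rx(roll)).
In Python, from cell import env gives the robot as it stands. The module is installed in compiled form; this text tells all that it offers.
- The arm moves only by the tool step_arm, never from a script. Its argument "steps" is one flat list of numbers, 5 for each row, row after row: the opening, from 0 (shut) to 1 (fully open), then the shift along the tool's x, y, z in mm, then the turn about the tool's z in degrees. In form: [grip, dx, dy, dz, roll, grip, dx, dy, dz, roll, ...]. A call has 1 to 12 rows; each row shifts and turns the commanded pose from where the row before left it, along the tool's axes as they then stand; what a row does not reach is not made up. A row lasts 1/8 s, in which the tool goes at most 62.5 mm and 10.7 degrees, less where a joint would pass 70% of its speed; a pose out of reach is approached as far as the arm can. A call with a gripper value outside its range is refused whole. The fingers move at their own pace and stop on an object; "grip_force" is the grip in N (left out, the last holds). Time passes only in rows, so rows that do not move let the fingers close. It gives the time, the measured TCP pose, the force, the opening and the grip force at its end, in the units of the state.
- env.get_obs(): the state, without advancing time (a new reading comes with each control period).
- env.read_camera(name): name is "side" or "top" or "wrist"; returns a dict with "image" (400x640x3 uint8, red, green, blue), "camera_matrix" (3x3 intrinsics, pixels), "R" (3x3) and "t" (3): a world point X has camera coordinates R X + t. Camera axes: x right, y down, z forward; pixel columns grow to the right and rows downward; lengths in m; the calibration is good to about 2 mm. A picture is of the moment at which its call begins. There is no depth.
- env.sign_off(): hands the job in; it is judged then, once.
The state is a dict: "time_s": time; "qpos": joint angles; "joint_velocities": joint speeds; "effort": joint torques, N m; "tool_pos": TCP position; "tool_rot": TCP orientation; "force": force on the tool from outside, world axes, zero at the start; "wrist_torque": the same for the moment, N m; "grip_width": finger opening in m; "grasp_force": force on a finger pad.
Only numpy, scipy, OpenCV 4.12 (cv2) and the standard library are available. Lean on these libraries where they do the work, as an engineer would, in place of code of your own. Each camera call takes 0.05 s, during which the arm holds its last target. There are 200 camera calls.

## Task

Turn the black handwheel of the tube stage, over as many grasps as it takes, until the dark disc in the middle of the purple-capped tube's cap stands under the tip of the fixed sampling needle, then let go of the wheel and leave it there. Move the carriage only by the handwheel: do not push it or the tubes directly or lift a tube, and leave the sanitizer bottle, the cotton jar and the tape dispenser where they are.

Things in the scene. Friction and masses are not known exactly. Their poses are not given: they have to be found in the camera images.
- stage: Fixed white stage bed, 100 mm (x) by 360 mm (y) by 15 mm. Origin on the bench; local y is the slide direction of the carriage, local z up. The bed spans local y -200 to +160 mm. A grey gear column 40 mm square (top 78 mm above the bench) carries the handwheel at local x -14, y -150 mm.
- wheel (a joint): Handwheel angle in rad, 0 at the start (carriage at the end stop nearest the wheel), range 0 to 7.9; grows anticlockwise seen from above. It drives the carriage by rack and pinion: each rad of wheel moves the carriage 12 mm towards the stage's local +y (away from the wheel). Stays where it is left; turning it takes about 0.1 to 0.2 N m.
- wheel_grip (a point): Centre of the handwheel, on its vertical axis, at mid-height of its rim (104 mm above the bench). The wheel is a solid black disc, 60 mm in diameter with a rim 20 mm high (straight-sided from 94 to 114 mm above the bench), with no crank handle, a steel cap in the middle and a white radial mark on top. Can be grasped from above across its diameter at any yaw.
- carriage: Blue tube block, 44 mm (x) by 76 mm (y) by 42 mm high, on the stage rails. Origin under its centre, 22 mm above the bench; slides along the stage's local y. Three wells 18 mm apart along y, each holding a tube; which tube stands in which well varies.
- needle_stand: Fixed stand of the sampling needle. Origin on the bench right below the needle tip; its post (14 mm thick, 176 mm high, on a 50 mm square foot) stands 85 mm to local -x, and an arm at 166 mm height reaches from it to the needle.
- needle_tip (a point): Tip of the steel needle that points straight down, 121 mm above the bench (14 mm above the caps), over the line of the tubes. It lies 52 to 68 mm to the stage's local +y of the middle well at the start.
- tube_purple: The tube to be brought under the needle: loose, pale grey with a paper label, 12 mm in diameter, 80 mm tall with its 16 mm wide purple cap, standing upright in a well of the carriage. Origin at the centre of its underside, 27 mm above the bench.
- purple_cap (a point): Centre of the top of the purple cap (marked by a dark disc 10 mm in diameter), 107 mm above the bench.
- tube_red: Like the purple tube, with a red cap. Stays in its well.
- tube_yellow: Like the purple tube, with a yellow cap. Stays in its well.
- sanitizer: Bystander: loose white pump bottle with a blue band, 66 mm in diameter, 191 mm tall. Origin at the centre of its underside.
- cotton_jar: Bystander: loose white jar with a steel lid, 74 mm in diameter, 99 mm tall. Origin at the centre of its underside.
- tape: Bystander: loose blue tape dispenser, 35 by 75 mm, 44 mm tall, with a white roll. Origin at the centre of its underside.

How it is judged:
By the outcome, as a careful person would: the job done as asked, in the order asked, and still so for the second after the job is handed in, with the robot touching nothing.
It also fails if it takes over 72 s, if anything falls off the work surface, if the arm or the gripper's body presses on something with over 40 N, if the wrist force passes 120 N, or if a joint passes its speed limit or range.

## Working session

There is one attempt and no reset: what is moved stays moved. The work goes in short steps, Python scripts to look and compute and a tool call to move; the robot and the scene stay as the last step left them, time stands still between calls to the robot, and variables do not carry over. Pictures are saved under pics/ and viewed, at most 10 in all, crops included, and the job is handed in when it is done.

Besides the shell and the picture viewer there is one more tool, called after "Request:" as name(argument=value, ...) on one line, values as JSON. step_arm: Moves the arm, as the interface text tells. Its arguments: {"type":"object","properties":{"steps":{"type":"array","items":{"type":"number"}},"grip_force":{"type":"number"}},"required":["steps"]}

```bash
mkdir -p pics; cat > h.py <<'E'
from cell import env
import numpy as np, cv2
def snap(n,f):
    c=env.read_camera(n); cv2.imwrite(f'pics/{f}.png',c['image'][:,:,::-1]); np.savez(f'pics/{f}.npz',**c); return c
def ray(c,u,v,z):
    K,R,t=[np.array(c[k]) for k in('camera_matrix','R','t')]
    o=-R.T@t; d=R.T@np.linalg.inv(K)@np.array([u,v,1.]); return o+d*(z-o[2])/d[2]
def proj(c,X):
    K,R,t=[np.array(c[k]) for k in('camera_matrix','R','t')]
    p=K@(R@np.array(X)+t); return p[:2]/p[2]
E
python3 - <<'E'
from h import *
for n in('side','top'):
    c=snap(n,n+'0'); print(n,-c['R'].T@c['t'])
print(env.get_obs())
E
```

```text
side [ 0.32245708 -0.60322317  0.54788476]
top [0.48847326 0.12448526 1.09691438]
{'time_s': 0.1, 'qpos': array([66.92804163, 18.43445955, -4.01402583, 83.1669417 ,  1.29750349,
       78.5423651 , -3.25997219]), 'joint_velocities': array([-0.04060913, -0.11468558, -0.00767135, -0.08067367,  0.01243333,
        0.08348175, -0.01561658]), 'effort': array([ 6.42486411e-04, -4.92569911e+01, -4.05156948e-01, -3.13397741e+01,
       -6.37665647e-02,  3.94969981e-02,  1.00959035e-04]), 'tool_pos': array([ 0.26300826, -0.59421296,  0.40378294]), 'tool_rot': array([-1.79901599e+02,  8.42626295e-03,  2.38806371e+01]), 'force': array([-0.06619705,  0.12959595, -0.40636727]), 'wrist_torque': array([ 0.0246327 , -0.04319429, -0.00834105]), 'grasp_force': 0.0, 'grip_width': 0.0873307703084824}
```

View pics/top0.png

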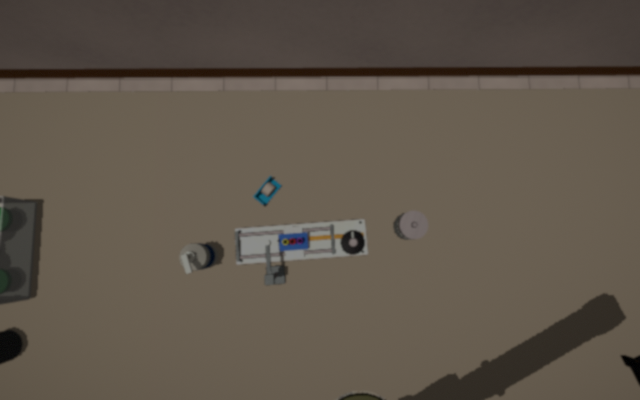

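View pics/side0.png

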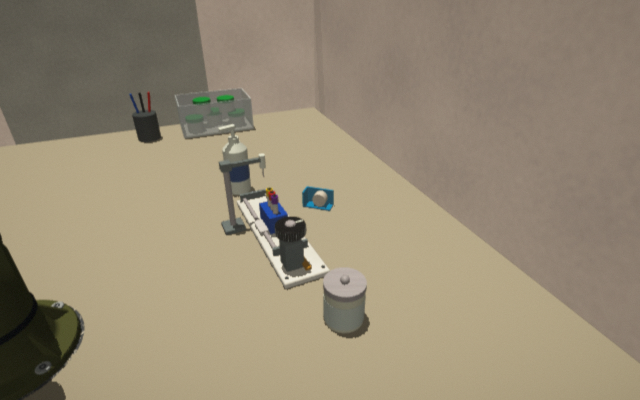

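The top view shows the wheel at (352,242), the blue carriage at (293,241), and the needle arm ending near (268,243). The jar is at (413,225), the bottle at (198,256) and the tape at (268,191).

```bash
python3 - <<'E'
from h import *
c=dict(np.load('pics/top0.npz')); im=c['image'][:,:,::-1]
a=cv2.resize(im[210:300,225:385],None,fx=5,fy=5,interpolation=cv2.INTER_CUBIC)
a=cv2.convertScaleAbs(a,alpha=1.7)
s=dict(np.load('pics/side0.npz')); b=cv2.resize(s['image'][145:285,215:335,::-1],None,fx=1.5,fy=1.5)
cv2.imwrite('pics/a.png',a)
for n,u,v,z in(('wheel',352,242,.114),('jar',413,225,.099),('bedR',366,240,.015),('bedL',236,246,.015),('c1',235,229,.015),('c2',365,220,.015),('c3',237,264,.015),('c4',368,254,.015),('bottle',198,256,.1),('tape',268,191,.03),('carr',293,241,.107),('post',273,280,.17)): print(n,ray(c,u,v,z).round(4))
E
```

```text
wheel [0.5068 0.0214 0.114 ]
jar [ 0.5479 -0.1364  0.099 ]
bedR [ 0.5135 -0.0275  0.015 ]
bedL [0.5021 0.3262 0.015 ]
c1 [0.5482 0.3295 0.015 ]
c2 [ 0.5683 -0.0263  0.015 ]
c3 [0.4538 0.323  0.015 ]
c4 [ 0.4755 -0.0318  0.015 ]
bottle [0.4776 0.4041 0.1   ]
tape [0.6496 0.2384 0.03  ]
carr [0.5114 0.1678 0.107 ]
post [0.4212 0.2116 0.17  ]
```

View pics/a.png

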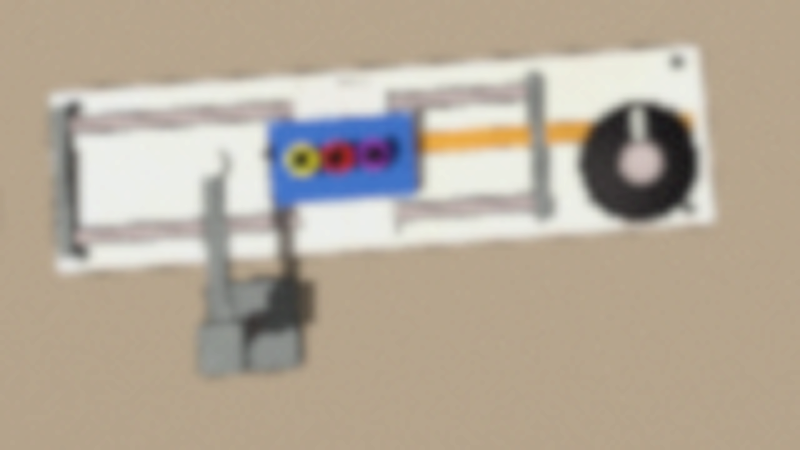

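The crop shows the wells in order yellow (300,160), red (338,157), purple (375,153), so purple is nearest the wheel. The wheel hub is at (642,163), or about (0.505, 0.018) in the world frame. I'll go above the wheel.

Request:
step_arm(steps=[1,39,-38,0,0,1,39,-38,0,0,1,39,-38,0,0,1,39,-38,0,0,1,39,-38,0,0,1,39,-38,0,0,1,39,-38,0,0,1,39,-38,0,0,1,39,-38,0,0,1,39,-38,0,0,1,39,-38,0,0,1,39,-38,0,0])

```text
time_s: 1.6
tool_pos: [0.5066, 0.0136, 0.4046]
tool_rot: [180.0, 0.0, 23.9]
force: [1.3, -0.3, -0.3]
grip_width: 0.0871
grasp_force: 0.0
```

```bash
python3 - <<'E'
from h import *
c=snap('wrist','w1'); o=env.get_obs(); print(o['time_s'],o['tool_pos'],o['tool_rot'],o['qpos'])
print('wheel', proj(c,[.505,.018,.114]), 'cam',-c['R'].T@c['t'])
E
```

```text
1.65 [0.50786979 0.02171821 0.40499029] [-179.76160106   -0.27436262   24.41552101] [ 32.01771073   2.90755856 -38.21727349 101.80908472   1.53328287
  75.72473209 -72.12043698]
wheel [305.57520519 198.64362386] cam [0.56667105 0.04087618 0.38434777]
```

View pics/w1.png

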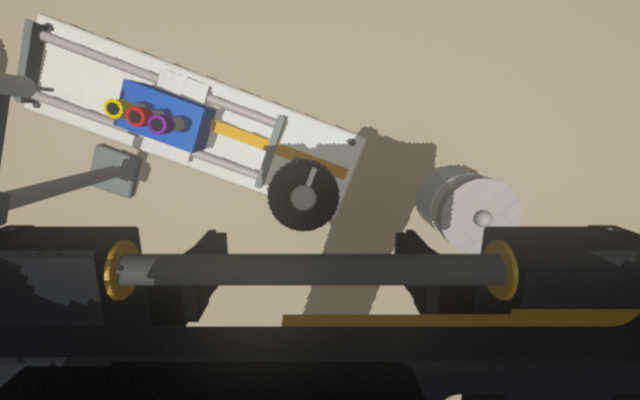

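The wheel hub is at (304,197), which matches the projection (306,199). The jar at (483,218) is clear. I'll pre-rotate clockwise and descend.

Request:
step_arm(steps=[1,-4,2,0,10,1,0,0,0,10,1,0,0,0,10,1,0,0,0,10,1,0,0,0,10,1,0,0,0,10,1,0,0,25,0,1,0,0,25,0,1,0,0,25,0,1,0,0,25,0,1,0,0,25,0,1,0,0,0,0])

```text
time_s: 3.15
tool_pos: [0.5024, 0.0083, 0.2778]
tool_rot: [179.9, 0.2, -36.1]
force: [-0.7, 0.6, 0.0]
grip_width: 0.087
grasp_force: 0.0
```

```bash
python3 - <<'E'
from h import *
o=env.get_obs(); print(o['time_s'],o['tool_pos'],o['tool_rot'],o['qpos'])
E
```

```text
3.15 [0.50240386 0.00828724 0.27777532] [179.8597191    0.2418629  -36.11207677] [  29.84713282    9.23192958  -36.15694224  111.31050107    6.10984569
   61.62457942 -135.0045548 ]
```

Request:
step_arm(steps=[1,-4,-9,0,0,1,0,0,10,0,1,0,0,0,0,0.6,0,0,0,0,0.4,0,0,0,0,0.4,0,0,0,0,0.4,0,0,0,0,0.4,0,0,0,0], grip_force=30)

```text
time_s: 4.15
tool_pos: [0.5064, 0.0194, 0.27]
tool_rot: [-179.8, -0.1, -36.1]
force: [3.2, 3.4, -2.7]
grip_width: 0.0593
grasp_force: 30.0
```

Request:
step_arm(steps=[0.4,0,0,0,-5,0.4,0,0,0,-10,0.4,0,0,0,-10,0.4,0,0,0,-10,0.4,0,0,0,-10,0.4,0,0,0,-10,0.4,0,0,0,-10,0.4,0,0,0,-10,0.4,0,0,0,-10,0.4,0,0,0,-10,0.4,0,0,0,-5,0.4,0,0,0,0])

```text
time_s: 5.65
tool_pos: [0.5062, 0.0205, 0.27]
tool_rot: [180.0, -0.3, 64.0]
force: [2.8, 5.4, -3.4]
grip_width: 0.0589
grasp_force: 30.0
```

```bash
python3 - <<'E'
from h import *
o=env.get_obs(); print(o['time_s'],o['tool_rot'],o['qpos'],o['wrist_torque'],o['force'])
c=snap('side','s2'); cv2.imwrite('pics/s2c.png',cv2.resize(c['image'][130:290,200:340,::-1],None,fx=3.7,fy=3.7,interpolation=cv2.INTER_CUBIC))
E
```

```text
5.65 [179.97067293  -0.27251124  64.03122873] [ 39.11634406  12.337719   -48.26220699 111.0762875   10.27944381
  60.85457328 -39.46806687] [ 1.20907519 -0.62586791  0.06590434] [ 2.77490316  5.37115436 -3.36011403]
```

View pics/s2c.png

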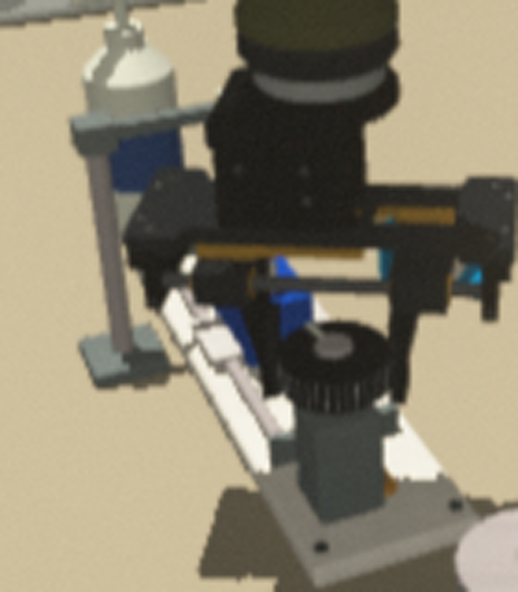

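The side view shows the fingers straddling the wheel. The mark has turned to the far side of the wheel (315,330) and the carriage has moved away from it. The grip works, so I'll continue.

Request:
step_arm(steps=[0.4,0,0,0,-5,0.4,0,0,0,-10,0.4,0,0,0,-10,0.4,0,0,0,-10,0.4,0,0,0,-10,0.4,0,0,0,-10,0.4,0,0,0,-10,0.4,0,0,0,-10,0.4,0,0,0,-10,0.4,0,0,0,-10,0.4,0,0,0,-5,0.4,0,0,0,0])

```text
time_s: 7.2
tool_pos: [0.5053, 0.0201, 0.2699]
tool_rot: [179.8, -0.1, 164.0]
force: [-2.3, 4.5, 1.8]
grip_width: 0.0593
grasp_force: 30.0
```

Request:
step_arm(steps=[0.4,0,0,0,-5,0.4,0,0,0,-10,0.4,0,0,0,-10,0.4,0,0,0,-5,0.4,0,0,0,0,0.4,0,0,0,0])

```text
time_s: 7.95
tool_pos: [0.5053, 0.0197, 0.2699]
tool_rot: [179.9, -0.0, -166.1]
force: [-2.8, 4.2, 2.6]
grip_width: 0.0596
grasp_force: 30.0
```

```bash
python3 - <<'E'
from h import *
o=env.get_obs(); print(o['time_s'],o['tool_pos'],o['tool_rot'],o['qpos'],o['force'])
E
```

```text
7.95 [0.5053318  0.01973266 0.26993229] [ 1.79873688e+02 -9.95721353e-03 -1.66146711e+02] [ 56.65205836  20.78433988 -70.40307251 110.72730191  21.7424719
  63.74626594  81.34318452] [-2.80103786  4.24792556  2.62107873]
```

Request:
step_arm(steps=[1,0,0,0,0,1,0,0,0,0,1,0,0,0,0,1,0,0,0,0,1,0,0,-20,0,1,0,0,-30,0,1,0,0,-30,0,1,0,0,0,10,1,0,0,0,10,1,0,0,0,10,1,0,0,0,10,1,0,0,0,10])

```text
time_s: 9.45
tool_pos: [0.5058, 0.0186, 0.3511]
tool_rot: [180.0, 0.1, 143.6]
force: [-0.8, -0.7, -0.1]
grip_width: 0.087
grasp_force: 0.0
```

Request:
step_arm(steps=[1,0,0,0,10,1,0,0,0,10,1,0,0,0,10,1,0,0,0,10,1,0,0,0,10,1,0,0,0,10,1,0,0,0,10,1,0,0,0,10,1,0,0,0,10,1,0,0,0,10,1,0,0,0,10,1,0,0,0,10])

```text
time_s: 10.95
tool_pos: [0.5058, 0.0187, 0.3512]
tool_rot: [180.0, -0.1, 23.6]
force: [0.4, -0.1, 1.5]
grip_width: 0.0874
grasp_force: 0.0
```

Request:
step_arm(steps=[1,0,0,0,10,1,0,0,0,10,1,0,0,0,10,1,0,0,0,0,1,0,0,0,0])

```text
time_s: 11.58
tool_pos: [0.5057, 0.0185, 0.3504]
tool_rot: [180.0, -0.0, -5.9]
force: [0.3, 0.7, 0.3]
grip_width: 0.0868
grasp_force: 0.0
```

```bash
python3 - <<'E'
from h import *
o=env.get_obs(); print(o['time_s'],o['tool_pos'],o['tool_rot'],o['qpos'])
I=[]
for n,r in(('wrist',None),('top',(210,300,225,385)),('side',(130,290,200,340))):
    c=snap(n,n+'3'); im=c['image'][:,:,::-1]
    if n=='wrist': I.append(cv2.resize(im,(480,300)))
    if n=='top': I.append(cv2.resize(im[215:290,230:350],(480,300),interpolation=cv2.INTER_CUBIC))
    if n=='side': I.append(cv2.resize(im[145:245,205:305],(300,300),interpolation=cv2.INTER_CUBIC))
a=np.hstack([np.vstack(I[:2]),np.vstack([I[2],np.zeros_like(I[2])])])
cv2.imwrite('pics/m3.png',cv2.convertScaleAbs(a,alpha=1.5))
E
```

```text
11.575 [0.50573579 0.01849222 0.35041579] [ 1.79993793e+02 -4.97321765e-02 -5.93434916e+00] [  42.04731499    6.42990014  -49.50964761  106.01730158    5.22438814
   69.82764065 -105.02005024]
```

View pics/m3.png

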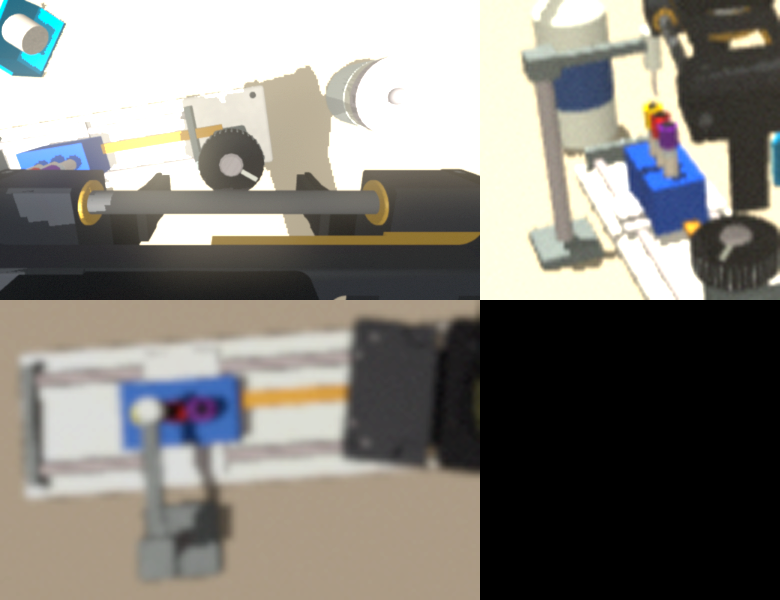

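In the montage, the needle tip in the side view is at panel (655,92) and the purple cap at (668,130). In the top view the needle hub is at (148,409) and the purple cap at (201,406). I'll work out the remaining travel.

```bash
python3 - <<'E'
from h import *
t=dict(np.load('pics/top3.npz')); s=dict(np.load('pics/side3.npz')); t0=dict(np.load('pics/top0.npz')); s0=dict(np.load('pics/side0.npz'))
yd=np.array([-.061,.998]); 
def cen(c,box,z,f):
    u0,u1,v0,v1=box; h=cv2.cvtColor(c['image'][v0:v1,u0:u1],cv2.COLOR_RGB2HSV).astype(int)
    m=f(h); vv,uu=np.nonzero(m); u,v=uu.mean()+u0,vv.mean()+v0
    X=ray(c,u,v,z); print(round(u,2),round(v,2),m.sum(),X.round(4),'s=',(X[:2]@yd).round(4)); return X
pur=lambda h:(h[...,0]>133)&(h[...,0]<165)&(h[...,1]>90)&(h[...,2]>40)
for c,b in((t0,(270,330,225,260)),(t,(260,300,225,260))): cen(c,b,.107,pur)
for c,b in((s0,(255,300,180,220)),(s,(255,300,170,215))): cen(c,b,.101,pur)
# needle: hub top view & tip side view
for z in(.15,.16,.17): X=ray(t,267,242.3,z); print('hub',z,X.round(4),X[:2]@yd)
for v in(174,176,178): X=ray(s,263.3,v,.121); print('tip',v,X.round(4),X[:2]@yd)
g=s0['image'][150:185,250:275]; np.set_printoptions(linewidth=250)
print(cv2.cvtColor(g,cv2.COLOR_RGB2GRAY))
E
```

```text
296.95 240.44 41 [0.5126 0.158  0.107 ] s= 0.1264
278.58 242.18 40 [0.5089 0.2037 0.107 ] s= 0.1722
273.89 199.04 47 [0.5102 0.1477 0.101 ] s= 0.1163
266.85 189.83 41 [0.5069 0.1948 0.101 ] s= 0.1635
hub 0.15 [0.5081 0.2277 0.15  ] 0.19627946687522724
hub 0.16 [0.5079 0.2266 0.16  ] 0.19520397321381486
hub 0.17 [0.5077 0.2255 0.17  ] 0.19412847955240245
tip 174 [0.5115 0.238  0.121 ] 0.2063146198539909
tip 176 [0.5088 0.2278 0.121 ] 0.19627797949469902
tip 178 [0.5061 0.2177 0.121 ] 0.1864305285786362
[[168 170 168 170 170 169 169 171 170 169 169 169 170 169 169 169 169 169 170 168 170 168 170 171 170]
 [169 169 170 170 170 168 168 170 171 171 170 168 168 169 170 169 170 170 168 168 171 170 168 168 170]
 [170 168 170 169 168 169 168 171 170 170 172 173 173 172 170 171 169 170 170 170 170 172 170 170 170]
 [169 169 168 168 169 170 170 168 174 188 192 198 198 194 179 172 169 169 168 170 169 168 169 170 170]
 [171 171 170 169 170 169 171 172 184 212 218 220 221 217 196 172 170 170 168 169 170 168 170 171 171]
 [169 167 168 169 172 169 170 170 177 198 213 208 205 199 175 171 171 169 170 
[... 2312 characters left out ...]
 169 172 168 170 170 170 170 171 169 167 169 168 168 169 169 169 170 172 171 171]
 [141 165 170 170 169 170 171 170 169 170 171 170 170 170 169 170 169 170 171 169 168 171 168 170 171]
 [133 167 171 170 170 169 170 169 170 171 168 170 169 169 170 169 171 170 170 169 170 171 169 169 170]
 [134 167 170 171 168 169 168 171 170 169 170 169 169 170 170 170 170 169 170 171 170 171 172 171 172]
 [126 166 170 169 171 170 168 169 168 169 169 170 171 170 170 170 171 171 170 171 170 171 169 170 171]
 [123 165 170 170 170 171 169 169 168 169 169 170 170 170 169 170 170 170 169 168 170 169 170 171 171]
 [117 165 170 169 170 170 169 170 169 168 169 171 171 171 172 170 170 169 169 170 170 169 170 171 169]]
```

Request:
step_arm(steps=[1,0,0,30,0,1,0,0,30,0,1,0,0,20,0,1,0,0,0,0,0.4,0,0,0,0,0.4,0,0,0,0,0.4,0,0,0,0,0.4,0,0,0,0,0.4,0,0,0,0])

```text
time_s: 12.85
tool_pos: [0.5061, 0.0199, 0.2704]
tool_rot: [-179.9, -0.1, -6.1]
force: [1.1, 4.9, 1.4]
grip_width: 0.0588
grasp_force: 30.0
```

Request:
step_arm(steps=[0.4,0,0,0,-5,0.4,0,0,0,-10,0.4,0,0,0,-10,0.4,0,0,0,-10,0.4,0,0,0,-10,0.4,0,0,0,-10,0.4,0,0,0,-10,0.4,0,0,0,-10,0.4,0,0,0,-10,0.4,0,0,0,-10,0.4,0,0,0,-5,0.4,0,0,0,0])

```text
time_s: 14.35
tool_pos: [0.5059, 0.02, 0.2704]
tool_rot: [179.9, -0.2, 94.0]
force: [0.9, 5.3, 2.7]
grip_width: 0.0591
grasp_force: 30.0
```

Request:
step_arm(steps=[1,0,0,0,0,1,0,0,0,0,1,0,0,0,0,1,0,0,-30,0,1,0,0,-50,0,1,0,0,-50,-10,1,0,0,0,-10,1,0,0,0,-10,1,0,0,0,-10,1,0,0,0,-10,1,0,0,0,-10,1,0,0,0,-10])

```text
time_s: 15.85
tool_pos: [0.5056, 0.0179, 0.3996]
tool_rot: [-180.0, -0.0, 164.2]
force: [0.2, -0.6, -0.4]
grip_width: 0.0871
grasp_force: 0.0
```

Request:
step_arm(steps=[1,-13.5,40,0,0,1,-13.5,40,0,0,1,-13.5,40,0,0,1,-13.5,40,0,0,1,-13.5,40,0,0,1,-13.5,40,0,0,1,0,0,0,-10,1,0,0,0,-9,1,0,0,0,0,1,0,0,0,0])

```text
time_s: 17.1
tool_pos: [0.6503, 0.2259, 0.3995]
tool_rot: [-180.0, -0.0, -177.3]
force: [1.0, -0.6, -0.5]
grip_width: 0.0868
grasp_force: 0.0
```

```bash
python3 - <<'E'
from h import *
o=env.get_obs(); print(o['time_s'],o['tool_pos'],o['tool_rot'],o['qpos'])
c=snap('wrist','w4'); p=proj(c,[.508,.227,.121]); print(p,-c['R'].T@c['t'])
u,v=p.astype(int); v0=max(0,v-75);u0=max(0,u-100); print(u0,v0)
cv2.imwrite('pics/w4c.png',cv2.resize(c['image'][v0:v0+150,u0:u0+200,::-1],(800,600),interpolation=cv2.INTER_CUBIC))
E
```

```text
17.1 [0.65026411 0.22588574 0.39952585] [-1.79977003e+02 -1.18937941e-02 -1.77304317e+02] [ 19.66579619  37.81117936 -65.32683032  75.70647912  33.91905311
  86.98894208  50.49942226]
[321.86960602   7.23065457] [0.58285411 0.22302358 0.3793165 ]
221 0
```

View pics/w4c.png

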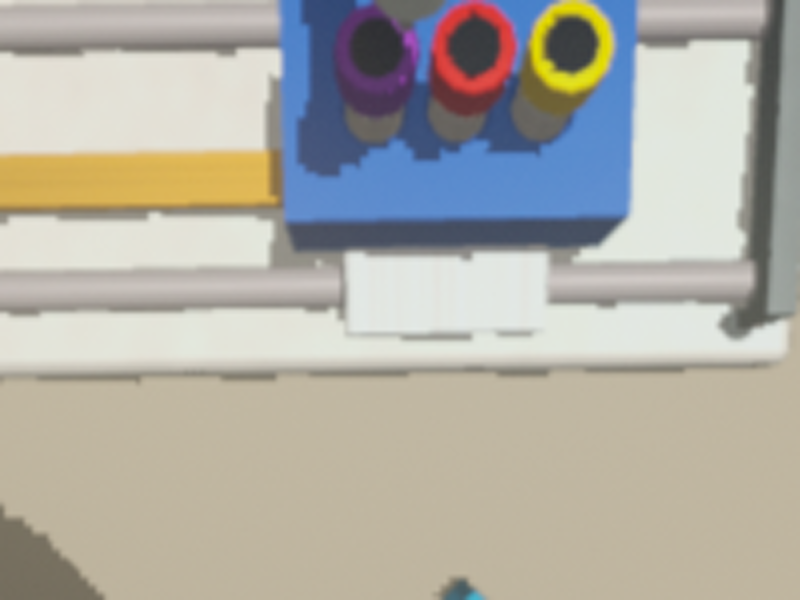

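The crop shows the purple cap's disc at (378,45) and the needle body at (410,5), cut off by the image edge. The caps are near alignment but not there yet. I'll shift the view 25 mm.

Request:
step_arm(steps=[1,13,0,0,0,1,12,0,0,0,1,0,0,0,0,1,0,0,0,0])

```text
time_s: 17.65
tool_pos: [0.6252, 0.2248, 0.3999]
tool_rot: [-180.0, 0.0, -177.1]
force: [0.5, 0.3, -1.0]
grip_width: 0.0867
grasp_force: 0.0
```

```bash
python3 - <<'E'
from h import *
c=snap('wrist','w5'); p=proj(c,[.508,.226,.121]); print(p,-c['R'].T@c['t'])
u0,v0=270,0
cv2.imwrite('pics/w5c.png',cv2.resize(c['image'][v0:v0+75,u0:u0+100,::-1],(800,600),interpolation=cv2.INTER_CUBIC))
E
```

```text
[320.5427745   45.91943467] [0.55779345 0.22175482 0.37966708]
```

View pics/w5c.png

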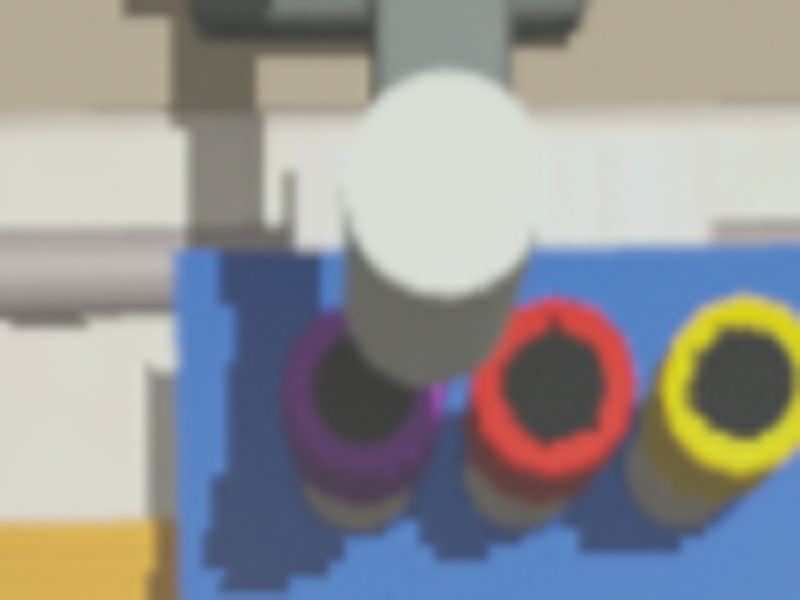

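The crop shows the purple disc at about (363,388), red at (553,382) and yellow at (742,381). The needle holder's top is at (447,183), and purple is still short of it.

```bash
python3 - <<'E'
from h import *
c=dict(np.load('pics/w5.npz')); yd=np.array([-.061,.998])
P=lambda x,y:(270+(x+.5)/8-.5,(y+.5)/8-.5)
o=-c['R'].T@c['t']
caps=[ray(c,*P(x,y),.107) for x,y in((363,388),(553,382),(742,381))]
for k in caps: print(k.round(4))
d=caps[2]-caps[0]; yd=d[:2]/np.linalg.norm(d[:2]); print('dir',yd,np.linalg.norm(d))
for q in((447,183),(436,300)):
    for z in(.15,.19): pass
    r=ray(c,*P(*q),.15)-o; r=r[:2]
    # intersect the vertical plane of the ray with the cap line
    a=np.linalg.solve(np.array([r,-yd]).T,caps[0][:2]-o[:2]); print('travel mm',a[1]*1e3,'height z',o[2]+a[0]*(.15-o[2]))
E
```

```text
[0.507  0.2221 0.107 ]
[0.5056 0.24   0.107 ]
[0.5046 0.2578 0.107 ]
dir [-0.06671559  0.99777203] 0.03578740672233404
travel mm 5.029079264133116 height z 0.17685470570324432
travel mm 5.5736413691683575 height z 0.14218343423713442
```

The remaining travel is about 5.2 mm, or roughly 25°. I'll go back to the wheel.

Request:
step_arm(steps=[1,21.6,-33.3,0,0,1,21.6,-33.3,0,0,1,21.6,-33.3,0,0,1,21.6,-33.3,0,0,1,21.6,-33.3,0,0,1,21.6,-33.3,0,0,1,0,0,0,10,1,0,0,0,10,1,0,0,0,10,1,0,0,0,10,1,0,0,0,10,1,0,0,0,0])

```text
time_s: 19.2
tool_pos: [0.5059, 0.0192, 0.3999]
tool_rot: [180.0, 0.0, 133.0]
force: [-0.9, -0.1, 0.6]
grip_width: 0.0873
grasp_force: 0.0
```

Request:
step_arm(steps=[1,0,0,50,0,1,0,0,50,0,1,0,0,30,0,1,0,0,0,0,1,0,0,0,0,0.4,0,0,0,0,0.4,0,0,0,0,0.4,0,0,0,0,0.4,0,0,0,0,0.4,0,0,0,0])

```text
time_s: 20.45
tool_pos: [0.5064, 0.0194, 0.2702]
tool_rot: [179.9, 0.1, 132.9]
force: [4.5, 2.0, -0.4]
grip_width: 0.0592
grasp_force: 30.0
```

Request:
step_arm(steps=[0.4,0,0,0,-5,0.4,0,0,0,-8,0.4,0,0,0,-8,0.4,0,0,0,-4,0.4,0,0,0,0,0.4,0,0,0,0,0.4,0,0,0,0])

```text
time_s: 21.32
tool_pos: [0.5066, 0.0197, 0.2702]
tool_rot: [179.9, 0.1, 157.9]
force: [5.1, 3.8, -1.6]
grip_width: 0.0589
grasp_force: 30.0
```

Request:
step_arm(steps=[1,0,0,0,0,1,0,0,0,0,1,0,0,0,0,1,0,0,-30,0,1,0,0,-50,0,1,0,0,-50,-10,1,0,0,0,-10,1,0,0,0,-5,1,0,0,0,0])

```text
time_s: 22.45
tool_pos: [0.5056, 0.0188, 0.3996]
tool_rot: [-180.0, -0.0, -177.2]
force: [-0.7, -0.4, 1.3]
grip_width: 0.087
grasp_force: 0.0
```

Now I'll return to the same viewpoint and check.

Request:
step_arm(steps=[1,-21.6,33.3,0,0,1,-21.6,33.3,0,0,1,-21.6,33.3,0,0,1,-21.6,33.3,0,0,1,-21.6,33.3,0,0,1,-21.6,33.3,0,0,1,0,0,0,0,1,0,0,0,0,1,0,0,0,0])

```text
time_s: 23.58
tool_pos: [0.6253, 0.2234, 0.3997]
tool_rot: [-179.9, -0.0, -177.3]
force: [0.1, 1.0, 0.2]
grip_width: 0.0867
grasp_force: 0.0
```

```bash
python3 - <<'E'
from h import *
c=snap('wrist','w6'); s=snap('side','s6')
u0,v0=270,0
a=cv2.resize(c['image'][v0:v0+75,u0:u0+100,::-1],(800,600),interpolation=cv2.INTER_CUBIC)
b=cv2.resize(s['image'][150:210,240:300,::-1],(250,250),interpolation=cv2.INTER_CUBIC)
a[350:,550:]=b
cv2.imwrite('pics/w6c.png',a)
E
```

```text
(no output)
```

View pics/w6c.png

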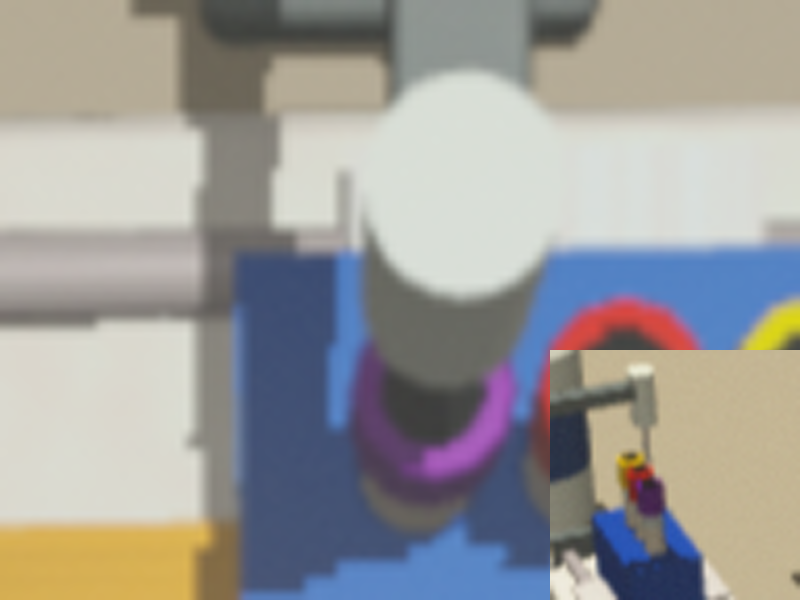

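The purple disc is now at about (435,388), under the holder, whose top is at (463,183). The inset shows the needle tip just above the purple cap. I'll check the residual.

```bash
python3 - <<'E'
from h import *
c=dict(np.load('pics/w6.npz')); yd=np.array([-.0667,.9978])
P=lambda x,y:(270+(x+.5)/8-.5,(y+.5)/8-.5)
o=-c['R'].T@c['t']; k=ray(c,*P(435,388),.107); print(k)
for q in((463,183),(448,300)):
    r=(ray(c,*P(*q),.15)-o)[:2]; a=np.linalg.solve(np.array([r,-yd]).T,k[:2]-o[:2]); print(a[1]*1e3)
s=dict(np.load('pics/side6.npz')) if 0 else dict(np.load('pics/s6.npz'))
# side check: where a point 14 mm above the cap centre appears vs the tip (263.2,176.8)
print(proj(s,[k[0],k[1],.121]))
# bystanders moved? difference to the first top picture is not needed: never touched
E
```

```text
[0.50659779 0.22748499 0.107     ]
-0.6164735220671093
-0.23253567937789132
[262.4353002  176.20877111]
```

```bash
python3 -c "
from cell import env
print(env.sign_off())"
```

```text
the job is handed in; nothing more can be done
None
```

The purple cap's disc is under the needle tip, within about 1 mm by my last camera measurement; the wheel is released, the arm is clear, and the job was handed in at about 24 s.

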